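# Put the pressing weights on their own paper cuttings

### The job

Four freshly pasted paper cuttings are being pressed, but every weight has been put on the wrong one. Swap the weights round until each cutting has the weight of its own shape and size on it (large round, small round, square, long bar on the long strip), standing flat in the middle of the cutting and turned in line with it; the empty cutting mat is free for putting a weight aside meanwhile. Set the weights down gently, without dropping them, and leave the glass jar standing where it is.

Things in the scene. Friction and masses are not known exactly. Their poses are not given: they have to be found in the camera images.
- weight_big_round: Steel pressing weight with a dark wooden grip on top, about 0.6 kg. Loose; origin: centre of its underside, z up. Large round one: base 84 mm diameter, 16 mm high; thin stem; upright cylindrical grip 26 mm in diameter from 28 to 52 mm above the underside (52 mm is the top).
- weight_small_round: Steel pressing weight with a dark wooden grip on top, about 0.36 kg. Loose; origin: centre of its underside, z up. Small round one: base 50 mm diameter, 26 mm high; thin stem; upright cylindrical grip 26 mm in diameter from 38 to 62 mm above the underside (62 mm is the top).
- weight_square: Steel pressing weight with a dark wooden grip on top, about 0.5 kg. Loose; origin: centre of its underside, z up. Square one: base 60 x 60 mm, 18 mm high; thin stem; cube grip 24 mm wide, its sides parallel to the base's, from 30 to 54 mm above the underside. x and y run along the sides.
- weight_bar: Steel pressing weight with a dark wooden grip on top, about 0.6 kg. Loose; origin: centre of its underside, z up. Long bar: base 150 mm (along its y) by 36 mm (x), 16 mm high; bridge grip over the middle, 70 mm long (y) and 18 mm wide (x), from 28 to 52 mm above the underside, on two short posts.
- mount_big_round: White mounting board, 3 mm thick, taped down (fixed), with a red paper cutting pasted on its middle; origin: centre of its underside. Large round: board 140 mm in diameter, round cutting 98 mm in diameter.
- mount_small_round: White mounting board, 3 mm thick, taped down (fixed), with a red paper cutting pasted on its middle; origin: centre of its underside. Small round: board 92 mm in diameter, round cutting 62 mm in diameter.
- mount_square: White mounting board, 3 mm thick, taped down (fixed), with a red paper cutting pasted on its middle; origin: centre of its underside. Square: board 116 x 116 mm, square cutting 72 x 72 mm, sides along x and y.
- mount_strip: White mounting board, 3 mm thick, taped down (fixed), with a red paper cutting pasted on its middle; origin: centre of its underside. Long: board 180 mm (along its y) by 72 mm (x), border-strip cutting 162 x 48 mm, long side along y.
- cutting_mat: Small dark green cutting mat with a pale grid, 150 mm (along its y) by 110 mm (x), 3 mm thick, fixed, empty at the start: room for any one weight. Origin: centre of its underside.
- jar: Small glass jar with a brass screw lid, 36 mm in diameter, 60 mm high, standing loose near or among the cuttings; origin: centre of its underside. A bystander. About as near stand other small things up to 75 mm high (glue stick, thread spool, loose lid) and, on a sixth place like those of the boards, a roll of clear tape 96 mm wide and 45 mm high.

How it is judged (in metres and radians):
At the end, for the whole second after the job is handed in: Each of the four weights stands flat on the mounting board of its own shape and size, its centre within 12 mm of the board's centre; the bar lies along the strip and the square's sides along the square cutting's, each within 10 degrees; all are released and at rest (horizontal distance between weight_big_round and mount_big_round below 0.012 m and z of weight_big_round in the frame of mount_big_round between 0 and 0.006 m and angle between each of weight_big_round, weight_small_round, weight_square, weight_bar's own z axis and vertical below 0.06 rad and linear speed of each of weight_big_round, weight_small_round, weight_square, weight_bar below 0.02 m/s and horizontal distance between weight_small_round and mount_small_round below 0.012 m and z of weight_small_round in the frame of mount_small_round between 0 and 0.006 m and horizontal distance between weight_square and mount_square below 0.012 m and z of weight_square in the frame of mount_square between 0 and 0.006 m and horizontal distance between weight_bar and mount_strip below 0.012 m and z of weight_bar in the frame of mount_strip between 0 and 0.006 m and angle between the y axis of weight_bar and the y axis of mount_strip, either way round below 0.17 rad and (angle between the x axis of weight_square and the x axis of mount_square, either way round below 0.17 rad or angle between the x axis of weight_square and the y axis of mount_square, either way round below 0.17 rad)); the robot touches nothing.
It fails at once if a weight is dropped (it moves faster than 0.4 m/s with the fingers off it, as after a fall of about 10 mm or more) ((linear speed of weight_big_round above 0.4 m/s and contact force between the fingers and weight_big_round below 0.5 N) or (linear speed of weight_small_round above 0.4 m/s and contact force between the fingers and weight_small_round below 0.5 N) or (linear speed of weight_square above 0.4 m/s and contact force between the fingers and weight_square below 0.5 N) or (linear speed of weight_bar above 0.4 m/s and contact force between the fingers and weight_bar below 0.5 N)).
It fails at once if the glass jar is tipped over or pushed more than 30 mm from its place (angle between jar's own z axis and vertical above 0.5 rad or distance of jar from where it was at the start of the episode above 0.03 m).
It also fails if it takes over 128 s, if anything falls off the work surface, if the arm or the gripper's body presses on something with over 40 N, if the wrist force passes 120 N, or if a joint passes its speed limit or range.

### The arm

A 7-joint arm with a two-finger parallel gripper is mounted at the origin on the work surface. World frame = base frame: x ahead of the robot, y to its left, z up, the work surface at z = 0. Lengths are in mm, angles in degrees, forces in N, time in s.
With the tool pointing down it reaches from about 400 to 850 mm from the base axis. Payload 6.9 kg.
Tool frame: the origin (TCP) lies on the centre line of the jaws, within the pads' length; the fingertips stand 11 mm ahead of it and the grasp point (between the pads) lies 8 mm behind it (ctrl.tcp_to_tips is the distance from the TCP to the fingertips, in mm); z points along the fingers, y is the line along which they close (so a half turn about z gives the same grasp; the last joint's range is limited). The gripper opens to 85 mm and grips with 20 to 120 N. Pads are 22 mm wide; open, the fingers measure 114 mm over their backs; the gripper's body (76 mm by 85 mm) begins 54 mm behind the grasp point. The pads swing forward as they close: fully open they stand 13 mm farther back than shut.
Start: joints at [80.701, 29.078, -13.613, 85.955, 7.202, 65.827, -8.869], TCP at [165.352, -602.719, 242.275] pointing down, gripper open.
Joint ranges: [-176.47, 176.47], [-13.61, 117.27], [-81.72, 77.17], [0.22, 143.17], [-87.28, 267.28], [10, 112.55], [-165.47, 165.47]. Speed limits (degrees/s): [136.94, 136.94, 180, 180, 180, 180, 180].

### API

Orientations are given as [roll, pitch, yaw] about the fixed x, y, z axes, in that order (R = Rz(yaw) Ry(pitch) Rx(roll)).
In Python, from bench import ctrl gives the robot as it stands.
- The arm moves only by the shell command python3 -m inch 'ROWS'. ROWS is JSON, one flat list of numbers, 7 for each row, row after row: the finger opening in m, from 0 to 0.0854, then the shift along the tool's x, y, z in m, then the turn, a rotation vector about the tool's x, y, z in rad. In form: [claw, dx, dy, dz, ax, ay, az, claw, dx, dy, dz, ax, ay, az, ...]. A call has 1 to 10 rows; each row shifts and turns the commanded pose from where the row before left it, along the tool's axes as they then stand; what a row does not reach is not made up. A row lasts 1/8 s, in which the tool goes at most 62.5 mm and 10.7 degrees, less where a joint would pass 70% of its speed; a pose out of reach is approached as far as the arm can. A call with a gripper value outside its range is refused whole. The fingers move at their own pace and stop on an object; the grip force is fixed at half the most. Time passes only in rows, so rows that do not move let the fingers close. It gives the time, the measured TCP pose, the force, the opening and the grip force at its end, in the units of the state.
- ctrl.get_state(): the state, without advancing time (a new reading comes with each control period).
- ctrl.grab_frame(name): name is "side" or "top"; returns the picture (384x512x3 uint8, red, green, blue); there is no depth.
- ctrl.camera_params(name): a dict with "intrinsics" (3x3 intrinsics, pixels), "origin" and "attitude" of the camera in the world. Camera axes: x right, y down, z forward; pixel columns grow to the right and rows downward; lengths in mm; the calibration is good to about 2 mm. A picture is of the moment at which its call begins. camera_params takes no time and is no camera call.
- ctrl.sign_off(): hands the job in; it is judged then, once.
Trained networks look in the newest picture that a camera, given by its name, has taken for a name from the list of things; names that differ only in an ending like _2 or _b are one class to them, and where a whole thing is asked for, a point or a joint stands for the part that bears it (a point fixed in the world has none). Each returns a list of dicts, best first, with "conf" (0 to 1); they miss things now and then, are a little off and sometimes report something else, mostly with a low value. They report only what shows in the picture. A call takes as long as a camera call.
- ctrl.regions_of(name, camera): "mask" (384x512 bool, what is visible of it).
- ctrl.landmark_of(name, camera): "point" ([x, y, z] in mm, in the coordinates of the camera as it stood for that picture, good to about 4 mm: a listed point, or the origin of a listed thing).
The state is a dict: "time": time; "joints": joint angles; "joint_vel": joint speeds; "joint_torque": joint torques, N m; "position": TCP position; "tool_rot": TCP orientation; "wrist_force": force on the tool from outside, world axes, zero at the start; "wrist_torque": the same for the moment, N m; "grip_width": finger opening in mm; "grip_force": force on a finger pad.
Only numpy, scipy, OpenCV 4.12 (cv2) and the standard library are available. Lean on these libraries where they do the work, as an engineer would, in place of code of your own. Each camera call takes 0.05 s, during which the arm holds its last target. There are 200 camera calls.

## Working session

There is one attempt and no reset: what is moved stays moved. The work goes in short steps, Python scripts to look and compute and a shell command to move; the robot and the scene stay as the last step left them, time stands still between calls to the robot, and variables do not carry over. Pictures are saved under pics/ and viewed, at most 14 in all, crops included, and the job is handed in when it is done.

```bash
mkdir -p pics; ls
cat > h.py <<'E'
import numpy as np, cv2
from scipy.spatial.transform import Rotation as R
from bench import ctrl
def cam(n):
    p=ctrl.camera_params(n); return np.array(p["intrinsics"]),np.array(p["origin"],float),p["attitude"]
def Rm(a):
    a=np.array(a,float)
    return a if a.shape==(3,3) else R.from_euler('xyz',a,degrees=True).as_matrix()
def w(n,pt):
    K,o,a=cam(n); return o+Rm(a)@np.array(pt)
def ray(n,u,v,z):
    K,o,a=cam(n); d=Rm(a)@np.linalg.inv(K)@[u,v,1]; return o+d*(z-o[2])/d[2]
E
python3 - <<'E'
from h import *
for n in("side","top"):
    im=ctrl.grab_frame(n); cv2.imwrite(f"pics/{n}0.png",im[...,::-1]); print(n,ctrl.camera_params(n))
    for t in "weight_big_round weight_small_round weight_square weight_bar mount_big_round mount_small_round mount_square mount_strip cutting_mat jar".split():
        print(t,[(round(d["conf"],2),w(n,d["point"]).round(0).tolist()) for d in ctrl.landmark_of(t,n)[:2]])
print(ctrl.get_state())
E
```

```text
pics
side {'intrinsics': array([[477.0470196 ,   0.        , 258.48883723],
       [  0.        , 477.0470196 , 194.14597516],
       [  0.        ,   0.        ,   1.        ]]), 'origin': array([ 418.2511821 , -614.65278647,  716.33813298]), 'attitude': array([-136.81548483,   -0.59042708,  -18.81988845])}
weight_big_round [(0.63, [659.0, -237.0, 4.0]), (0.63, [469.0, -256.0, 4.0])]
weight_small_round [(0.6, [650.0, -7.0, -2.0])]
weight_square [(0.84, [449.0, -5.0, 4.0])]
weight_bar [(0.73, [467.0, -255.0, 6.0]), (0.49, [653.0, -10.0, -3.0])]
mount_big_round [(0.6, [461.0, -247.0, -0.0])]
mount_small_round [(0.92, [447.0, -14.0, -0.0])]
mount_square [(0.56, [655.0, -9.0, -0.0])]
mount_strip [(0.5, [445.0, -13.0, 1.0]), (0.17, [466.0, -256.0, 4.0])]
cutting_mat [(0.82, [653.0, 248.0, -3.0])]
jar [(0.82, [551.0, -129.0, -3.0])]
top {'intrinsics': array([[426.83104935,   0.        , 255.856245  ],
       [  0.        , 426.83104935, 196.48431018],
       [  0.        ,   0.        ,   1.        ]]), 'origin': array([556.5783411 ,   9.10241573, 942.05948535]), 'attitude': array([-175.9
[... 506 characters left out ...]
rray([ 80.70073308,  29.07729894, -13.61300283,  85.95546266,
         7.20148581,  65.82880793,  -8.8697148 ]), 'joint_vel': array([ 0.12126457,  0.06789238,  0.00632735,  0.04168814,  0.03934304,
       -0.05080767,  0.00807973]), 'joint_torque': array([-8.71860971e-05, -6.20384145e+01, -2.18463488e+00, -2.49967235e+01,
        1.40274013e-02,  2.12664774e-03, -2.71252674e-05]), 'position': array([ 165.34953239, -602.70590486,  242.27601594]), 'tool_rot': array([-1.79996519e+02, -5.36059674e-04,  1.53416641e+01]), 'wrist_force': array([ 0.03002457,  0.90028019, -0.33965897]), 'wrist_torque': array([ 0.02964746,  0.0395642 , -0.00014798]), 'grip_force': 0.0, 'grip_width': 85.45105524496192}
```

View pics/top0.png

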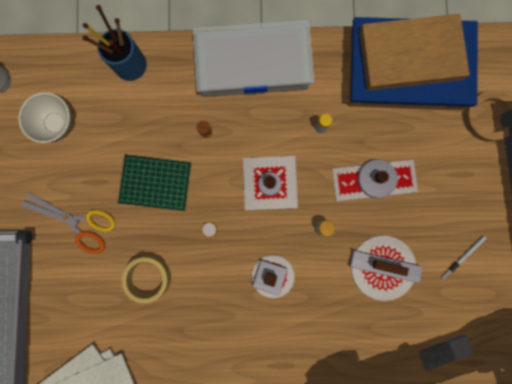

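View pics/side0.png

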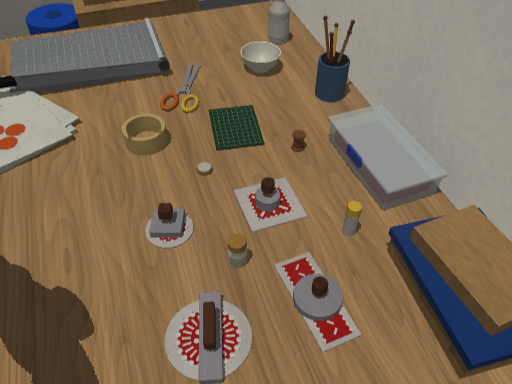

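The top view shows the small round on the square board (270,183) and the square on the small round board (271,276). The big round is on the strip (378,178), the bar is on the big round board (385,266), the mat is empty (155,182) and the jar is at (327,228). The side view agrees, so this is two 2-cycles that can share the mat. Next I'll measure positions and yaws.

Run:
```python
from h import *
W="weight_big_round weight_small_round weight_square weight_bar".split()
M="mount_strip mount_square mount_small_round mount_big_round".split()
A={"weight_big_round":(656,-246),"weight_small_round":(653,-12),"weight_square":(447,-5),"weight_bar":(468,-255)}
H=dict(zip(W,[(16,52),(26,62),(18,54),(16,52)]))
def rect(n,mask,z):
    v,u=np.nonzero(mask); c=cv2.convexHull(np.c_[u,v].astype(np.float32))[:,0]
    p=np.array([ray(n,a,b,z)[:2] for a,b in c],np.float32)
    r=cv2.minAreaRect(p); return [round(float(x),1) for x in (*r[0],*r[1],r[2])]
for n in("top","side"):
    im=ctrl.grab_frame(n); vis=im.copy()
    for x,m in zip(W,M):
        def best(nm):
            b=None
            for d in ctrl.regions_of(nm,n):
                k=d["mask"]
                if k.sum()<30: continue
                r=rect(n,k,10)
                if np.hypot(r[0]-A[x][0],r[1]-A[x][1])<45: return k
        k=best(x); q=best(m)
        print(n,x,m)
        if k is not None:
            print("  w base@",rect(n,k,3+H[x][0]))
            dark=(k&(im.max(2)<100)).astype(np.uint8)
            nl,l,s,c=cv2.connectedComponentsWithStats(dark)
            if nl>1:
                i=1+s[1:,4].argmax(); print("  grip",s[i,4],ray(n,*c[i],3+H[x][1]-(0 if n=="top" else 8)).round(1)[:2],rect(n,l==i,3+H[x][1]))
        if q is not None:
            print("  m",rect(n,q|(k if x!="weight_bar" and k is not None and n=="x" else q),3))
            vis[q]=vis[q]//2+[0,0,127]
    for t,z in(("cutting_mat",3),("jar",60)):
        d=ctrl.regions_of(t,n)
        if d: print(t,rect(n,d[0]["mask"],z))
    cv2.imwrite(f"pics/{n}1.png",vis[...,::-1])
top=ctrl.grab_frame("top")
cv2.imwrite("pics/crop.png",cv2.resize(top[140:310,230:430],None,fx=3.9,fy=3.5,interpolation=2)[...,::-1])
```

```text
top weight_big_round mount_strip
  w base@ [656.7, -243.5, 86.6, 80.6, 88.8]
  grip 214 [ 657.8 -238. ] [657.7, -238.0, 37.4, 29.3, 87.6]
  m [654.9, -240.5, 72.5, 182.7, 5.1]
top weight_small_round mount_square
  w base@ [649.6, -8.1, 49.4, 49.7, 88.8]
  grip 183 [652.4  -6.3] [652.9, -5.5, 36.0, 26.5, 51.8]
  m [654.4, -10.5, 116.1, 115.6, 1.1]
top weight_square mount_small_round
  m [449.5, -13.4, 88.6, 87.5, 43.7]
top weight_bar mount_big_round
  w base@ [467.5, -253.8, 156.2, 40.8, 75.8]
  grip 449 [ 473.2 -248.5] [474.2, -249.1, 83.0, 26.3, 75.7]
  m [464.3, -251.9, 133.8, 139.7, 81.9]
jar [649.9, -226.2, 69.1, 170.1, 5.4]
side weight_big_round mount_strip
  w base@ [654.1, -250.0, 88.1, 81.5, 41.9]
  grip 324 [ 654.9 -250.3] [652.2, -254.0, 41.8, 27.3, 65.5]
  m [654.3, -243.3, 74.3, 181.8, 5.2]
side weight_small_round mount_square
  w base@ [648.3, -10.7, 89.9, 45.5, 69.6]
  grip 250 [647.5 -20.1] [644.5, -26.9, 50.9, 27.8, 78.0]
  m [653.7, -13.7, 117.4, 119.7, 1.8]
side weight_square mount_small_round
  w base@ [449.3, -7.2, 84.3, 64.4, 71.6]
  grip 319 [450.1 -16.5] [450.5, -22.9, 48.2, 37.0, 71.7]
  m [448.2, -24.2, 75.2, 91.5, 82.6]
side weight_bar mount_big_round
  w base@ [466.5, -259.4, 155.4, 37.4, 76.1]
  grip 821 [ 469.4 -262. ] [471.0, -264.6, 81.8, 27.8, 75.7]
  m [463.0, -255.7, 131.3, 138.5, 74.0]
jar [546.7, -145.5, 69.7, 30.4, 73.7]
```

View pics/crop.png

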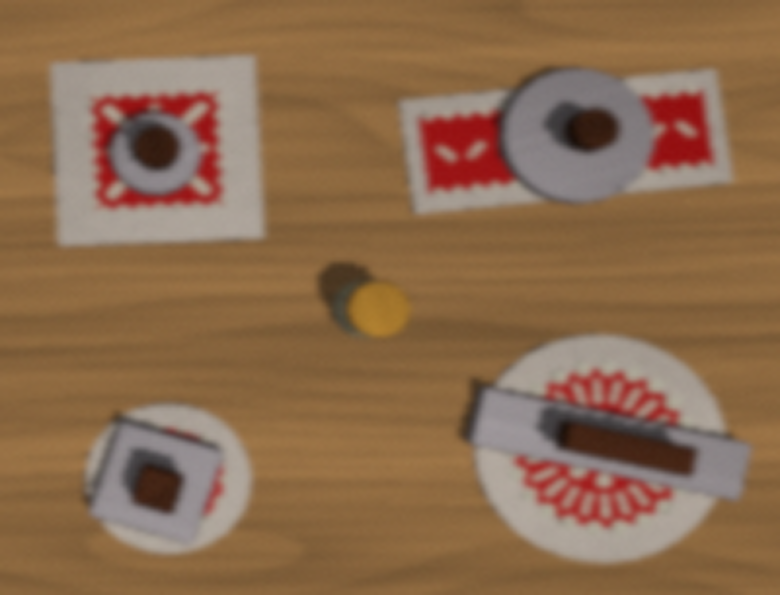

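The crop confirms the arrangement. The dark blobs next to the grips are shadows, so I'll separate brown grip from grey steel top faces before the first move.

```bash
cat > m.py <<'E'
from h import *
W="weight_big_round weight_small_round weight_square weight_bar".split()
H=dict(zip(W,[(16,52),(26,62),(18,54),(16,52)]))
def rect(n,mask,z):
    v,u=np.nonzero(mask); c=cv2.convexHull(np.c_[u,v].astype(np.float32))[:,0]
    r=cv2.minAreaRect(np.array([ray(n,a,b,z)[:2] for a,b in c],np.float32))
    return [round(float(x),1) for x in (*r[0],*r[1],r[2])]
def big(m):
    nl,l,s,c=cv2.connectedComponentsWithStats(m.astype(np.uint8)); 
    return l==1+s[1:,4].argmax() if nl>1 else m
def weight(n,im,x,at,b=3,r=60):
    """at: rough world xy; steel top face and grip of weight near it"""
    K,o,a=cam(n); f=im.astype(int); sat=f.max(2)-f.min(2)
    z=b+H[x][0]; p=Rm(a).T@(np.array([*at,z+15])-o); u,v=(K@p)[:2]/p[2]
    yy,xx=np.mgrid[:384,:512]; near=np.hypot(xx-u,yy-v)<r*K[0,0]/p[2]
    st=big(near&(f[...,2]>f[...,0])&(f.max(2)>100))
    gr=big(near&(f[...,0]-f[...,2]>18)&(f.max(2)<105)&(f[...,0]>40))
    vv,uu=np.nonzero(gr)
    return rect(n,st,z),rect(n,gr,b+H[x][1]),ray(n,uu.mean(),vv.mean(),b+H[x][1]-4).round(1)[:2],int(gr.sum())
E
python3 - <<'E'
from m import *
A={"weight_big_round":(656,-246,50),"weight_small_round":(653,-12,36),"weight_square":(447,-8,45),"weight_bar":(468,-255,85)}
for n in("top","side"):
    im=ctrl.grab_frame(n)
    for x in W: print(n,x,*weight(n,im,x,A[x][:2],r=A[x][2]))
    f=im.astype(int); g=big((f[...,1]>f[...,0]+12)&(f[...,1]>f[...,2]+2)); print("mat",rect(n,g,3))
    K,o,a=cam(n)
    # small round board: white pixels near
    p=Rm(a).T@(np.array([449,-14,3])-o); u,v=(K@p)[:2]/p[2]; yy,xx=np.mgrid[:384,:512]
    wm=(np.hypot(xx-u,yy-v)<55*K[0,0]/p[2])&(f.min(2)>130)
    print("small board",rect(n,big(wm),3))
E
```

```text
Traceback (most recent call last):
  File "m.py", line 19, in weight
    return rect(n,st,z),rect(n,gr,b+H[x][1]),ray(n,uu.mean(),vv.mean(),b+H[x][1]-4).round(1)[:2],int(gr.sum())
           ~~~~^^^^^^^^
  File "m.py", line 5, in rect
    v,u=np.nonzero(mask); c=cv2.convexHull(np.c_[u,v].astype(np.float32))[:,0]
                            ~~~~~~~~~~~~~~~~~~~~~~~~~~~~~~~~~~~~~~~~~~~~~^^^^^
TypeError: 'NoneType' object is not subscriptable
```

```bash
cat > t.py <<'E'
from m import *
A={"weight_big_round":(656,-246,50),"weight_small_round":(653,-12,36),"weight_square":(447,-8,45),"weight_bar":(468,-255,85)}
im0=ctrl.grab_frame("top"); print([im0[a].tolist() for a in((183,367),(165,350),(272,276),(182,269),(179,380),(205,292),(268,385),(180,391))])
for n in("top","side"):
    im=ctrl.grab_frame(n)
    for x in W:
        try: print(n,x,*weight(n,im,x,A[x][:2],r=A[x][2]))
        except Exception as e: print(n,x,e)
    f=im.astype(int); g=big((f[...,1]>f[...,0]+12)&(f[...,1]>f[...,2]+2)); print("mat",rect(n,g,3))
    K,o,a=cam(n)
    p=Rm(a).T@(np.array([449,-14,3])-o); u,v=(K@p)[:2]/p[2]; yy,xx=np.mgrid[:384,:512]
    wm=(np.hypot(xx-u,yy-v)<55*K[0,0]/p[2])&(f.min(2)>130)
    print("small board",rect(n,big(wm),3))
E
sed -i 's/(f\[...,2\]>f\[...,0\])&(f.max(2)>100)/(f[...,2]>f[...,0]-2)\&(f.max(2)>100)/' m.py; python3 t.py
```

```text
[[136, 130, 132], [138, 105, 69], [144, 137, 141], [50, 27, 15], [52, 29, 17], [172, 163, 153], [69, 37, 20], [129, 123, 125]]
top weight_big_round 'NoneType' object is not subscriptable
top weight_small_round [633.3, -13.1, 0.0, 0.0, 0.0] [648.9, -10.5, 20.6, 20.7, 88.8] [649.9 -10.5] 101
top weight_square [477.5, -1.3, 0.0, 0.0, 0.0] [449.7, -6.2, 22.0, 22.5, 70.2] [449.2  -6.1] 120
top weight_bar 'NoneType' object is not subscriptable
mat [660.4, 244.7, 145.9, 106.3, 82.0]
small board [447.0, -19.1, 77.5, 88.1, 70.3]
side weight_big_round [650.2, -251.3, 65.1, 79.7, 35.1] [650.5, -252.0, 39.9, 23.7, 43.4] [ 653.2 -250.1] 252
side weight_small_round [646.1, -28.5, 7.9, 9.7, 71.7] [644.8, -24.3, 50.4, 25.0, 71.0] [646.2 -19.5] 208
side weight_square [437.7, -26.9, 17.7, 11.0, 79.2] [447.5, -20.3, 48.1, 25.6, 78.2] [447.4 -14.8] 232
side weight_bar [467.1, -257.1, 147.4, 34.4, 76.1] [465.9, -260.7, 76.7, 17.1, 74.8] [ 466.3 -259.4] 546
mat [659.9, 243.2, 148.2, 108.3, 82.2]
small board [448.2, -23.0, 69.5, 87.9, 79.9]
```

```bash
sed -i 's/f\[...,0\]-2)/f[...,0]-12)/' m.py; python3 t.py | grep weight
```

```text
top weight_big_round [657.5, -243.8, 78.7, 78.8, 17.3] [657.0, -245.4, 21.7, 20.5, 17.3] [ 657.2 -246.3] 95
top weight_small_round [650.0, -10.0, 44.4, 43.3, 25.4] [648.9, -10.5, 20.6, 20.7, 88.8] [649.8 -10.3] 99
top weight_square [450.5, -5.7, 61.6, 61.6, 70.8] [449.7, -6.2, 22.0, 22.5, 70.2] [449.3  -6.1] 119
top weight_bar [468.4, -254.7, 146.8, 36.7, 75.4] [467.9, -254.8, 68.9, 17.0, 75.7] [ 467.4 -255.8] 279
side weight_big_round [656.4, -247.0, 81.6, 79.9, 29.0] [650.5, -252.0, 39.9, 23.7, 43.4] [ 653.3 -250.1] 250
side weight_small_round [647.7, -14.8, 41.0, 47.3, 61.9] [644.6, -24.2, 50.5, 24.9, 69.9] [646.4 -19.3] 208
side weight_square [447.6, -8.6, 56.9, 59.0, 71.7] [447.5, -20.3, 48.1, 25.6, 78.2] [447.4 -14.8] 231
side weight_bar [466.7, -256.5, 148.2, 35.6, 75.5] [465.9, -260.7, 76.7, 17.1, 74.8] [ 466.2 -259.6] 548
```

```bash
python3 -m inch '[0.0854,0,0,0,0,0,-0.163,0.0854,0,0,0,0,0,-0.163,0.0854,0,0,0,0,0,-0.163,0.0854,0,0,0,0,0,-0.163,0.0854,0,0,0,0,0,-0.163,0.0854,0,0,0,0,0,-0.163,0.0854,0,0,0,0,0,-0.163,0.0854,0,0,0,0,0,-0.162]'; python3 -m inch '[0.0854,0.035,0.049,0,0,0,0,0.0854,0.035,0.049,0,0,0,0,0.0854,0.035,0.049,0,0,0,0,0.0854,0.035,0.049,0,0,0,0,0.0854,0.036,0.049,0,0,0,0,0.0854,0.036,0.049,0,0,0,0,0.0854,0.036,0.049,0,0,0,0,0.0854,0.036,0.049,0,0,0,0,0.0854,0.036,0.05,0,0,0,0,0.0854,0.036,0.05,0,0,0,0]'
```

```text
time: 3.6
position: [165.3, -602.8, 242.3]
tool_rot: [-180.0, 0.0, 90.3]
wrist_force: [-0.2, -0.6, -0.5]
grip_width: 85.1
grip_force: 0.0
time: 4.85
position: [658.8, -245.8, 242.3]
tool_rot: [180.0, 0.0, 90.0]
wrist_force: [-0.1, -1.1, -0.3]
grip_width: 85.7
grip_force: 0.0
```

```bash
python3 -m inch '[0.0854,0,0,0.045,0,0,0,0.0854,0,0,0.045,0,0,0,0.0854,0,0,0.045,0,0,0,0.0854,0,0,0.04,0,0,0,0.0854,0,0,0.02,0,0,0,0.0854,0,0,0.01,0,0,0,0.0854,0,0,0,0,0,0]'; python3 -m inch '[0,0,0,0,0,0,0,0,0,0,0,0,0,0,0,0,0,0,0,0,0,0,0,0,0,0,0,0,0,0,0,0,0,0,0,0,0,0,0,0,0,0,0,0,0,0,0,0,0]'
```

```text
time: 5.72
position: [657.8, -246.8, 37.8]
tool_rot: [180.0, 0.0, 90.0]
wrist_force: [0.5, 1.0, 0.1]
grip_width: 85.5
grip_force: 0.0
time: 6.6
position: [657.4, -246.9, 38.1]
tool_rot: [180.0, 0.0, 90.0]
wrist_force: [-1.5, 1.0, 5.6]
grip_width: 24.2
grip_force: 58.7
```

```bash
python3 -m inch '[0,0,0,-0.01,0,0,0,0,0,0,-0.03,0,0,0,0,0,0,-0.04,0,0,0,0,0,0,-0.02,0,0,0]'; python3 -m inch '[0,0.03,0,0,0,0,0,0,0.055,0,0,0,0,0,0,0.06,0,0,0,0,0,0,0.06,0.003,0,0,0,0,0,0.06,0,0,0,0,0,0,0.06,0,0,0,0,0,0,0.06,0,0,0,0,0,0,0.055,0,0,0,0,0,0,0.035,0,0,0,0,0,0,0.015,0,0,0,0,0]'; python3 -m inch '[0,0,0,0,0,0,0,0,0,0,0.04,0,0,0,0,0,0,0.035,0,0,0,0,0,0,0.015,0,0,0,0,0,0,0.005,0,0,0,0,0,0,0,0,0,0]'
```

```text
time: 7.1
position: [657.9, -246.7, 139.1]
tool_rot: [179.9, 0.0, 90.0]
wrist_force: [0.5, 0.5, -6.6]
grip_width: 24.3
grip_force: 60.0
time: 8.35
position: [658.8, 246.7, 136.3]
tool_rot: [-179.9, -0.1, 90.2]
wrist_force: [-0.5, -1.0, -6.7]
grip_width: 24.3
grip_force: 59.8
time: 9.1
position: [661.1, 243.0, 43.3]
tool_rot: [179.9, -0.0, 90.0]
wrist_force: [0.5, 0.0, -5.9]
grip_width: 24.5
grip_force: 59.7
```

```bash
python3 -m inch '[0,0,0,0.002,0,0,0,0,0,0,0.002,0,0,0,0,0,0,0.001,0,0,0,0,0,0,0,0,0,0]'
```

```text
time: 9.6
position: [660.7, 243.4, 38.2]
tool_rot: [179.9, -0.0, 90.0]
wrist_force: [-1.0, -1.0, -0.3]
grip_width: 24.0
grip_force: 60.8
```

```bash
python3 -m inch '[0.0854,0,0,0,0,0,0,0.0854,0,0,0,0,0,0,0.0854,0,0,0,0,0,0,0.0854,0,0,0,0,0,0,0.0854,0,0,-0.01,0,0,0,0.0854,0,0,-0.03,0,0,0,0.0854,0,0,-0.06,0,0,0]'; python3 -m inch '[0.0854,-0.04,-0.016,0,0,0,0,0.0854,-0.055,-0.021,0,0,0,0,0.0854,-0.055,-0.021,0,0,0,0,0.0854,-0.055,-0.021,0,0,0,0,0.0854,-0.055,-0.021,0,0,0,0,0.0854,-0.055,-0.021,0,0,0,0,0.0854,-0.055,-0.021,0,0,0,0,0.0854,-0.055,-0.021,0,0,0,0,0.0854,-0.05,-0.02,0,0,0,0,0.0854,-0.024,-0.01,0,0,0,0]'; python3 -m inch '[0.0854,0,0,0,0,0,0.125,0.0854,0,0,0,0,0,0.126,0.0854,0,0,0,0,0,0,0.0854,0,0,0,0,0,0]'
```

```text
time: 10.48
position: [659.1, 242.4, 136.5]
tool_rot: [-179.7, 0.1, 90.0]
wrist_force: [1.5, -0.3, 0.7]
grip_width: 85.4
grip_force: 0.0
time: 11.72
position: [465.8, -259.4, 137.9]
tool_rot: [-180.0, 0.1, 89.7]
wrist_force: [-0.5, 1.1, 0.2]
grip_width: 85.4
grip_force: 0.0
time: 12.22
position: [467.6, -255.6, 137.7]
tool_rot: [180.0, 0.0, 75.8]
wrist_force: [0.3, -0.0, -0.1]
grip_width: 85.5
grip_force: 0.0
```

```bash
python3 -m inch '[0.0854,0,0,0.04,0,0,0,0.0854,0,0,0.035,0,0,0,0.0854,0,0,0.02,0,0,0,0.0854,0,0,0.005,0,0,0,0.0854,0,0,0,0,0,0]'; python3 -m inch '[0,0,0,0,0,0,0,0,0,0,0,0,0,0,0,0,0,0,0,0,0,0,0,0,0,0,0,0,0,0,0,0,0,0,0,0,0,0,0,0,0,0,0,0,0,0,0,0,0]'; python3 -m inch '[0,0,0,-0.01,0,0,0,0,0,0,-0.03,0,0,0,0,0,0,-0.04,0,0,0,0,0,0,-0.02,0,0,0,0,0,0,0,0,0,-0.1,0,0,0,0,0,0,-0.12,0,0,0,0,0,0,-0.12,0,0,0,0,0,0,0]'; python3 -m inch '[0,0,0.03,0,0,0,0,0,-0.003,0.05,0,0,0,0,0,0,0.05,0,0,0,0,0,0,0.04,0,0,0,0,0,0,0.017,0,0,0,0,0,0,0,0,0,0,0,0,0,0,0,0,0,0]'
```

```text
time: 12.85
position: [467.7, -255.7, 37.6]
tool_rot: [180.0, -0.0, 75.7]
wrist_force: [0.0, 0.6, 0.2]
grip_width: 84.9
grip_force: 0.0
time: 13.72
position: [467.3, -255.8, 37.7]
tool_rot: [180.0, 0.0, 75.6]
wrist_force: [-1.3, -0.5, 5.7]
grip_width: 16.9
grip_force: 60.1
time: 14.72
position: [466.6, -255.6, 136.9]
tool_rot: [-179.9, -0.1, 95.0]
wrist_force: [0.3, -0.6, -7.5]
grip_width: 17.3
grip_force: 59.6
time: 15.6
position: [652.6, -242.3, 136.6]
tool_rot: [-179.9, -0.0, 95.0]
wrist_force: [-0.7, -0.8, -6.4]
grip_width: 17.0
grip_force: 60.5
```

```bash
python3 -m inch '[0,0,0.002,0.04,0,0,0,0,0,0,0.035,0,0,0,0,0,0,0.015,0,0,0,0,0,0,0.004,0,0,0,0,0,0,0,0,0,0]'
python3 - <<'E'
from m import *
for n in("top",):
    im=ctrl.grab_frame(n); cv2.imwrite("pics/bar.png",cv2.resize(im[120:320,230:450],None,fx=3.4,fy=3,interpolation=2)[...,::-1])
E
```

```text
time: 16.23
position: [656.5, -242.1, 44.5]
tool_rot: [179.9, 0.0, 95.1]
wrist_force: [-0.2, 0.2, -7.2]
grip_width: 17.2
grip_force: 60.3
```

View pics/bar.png

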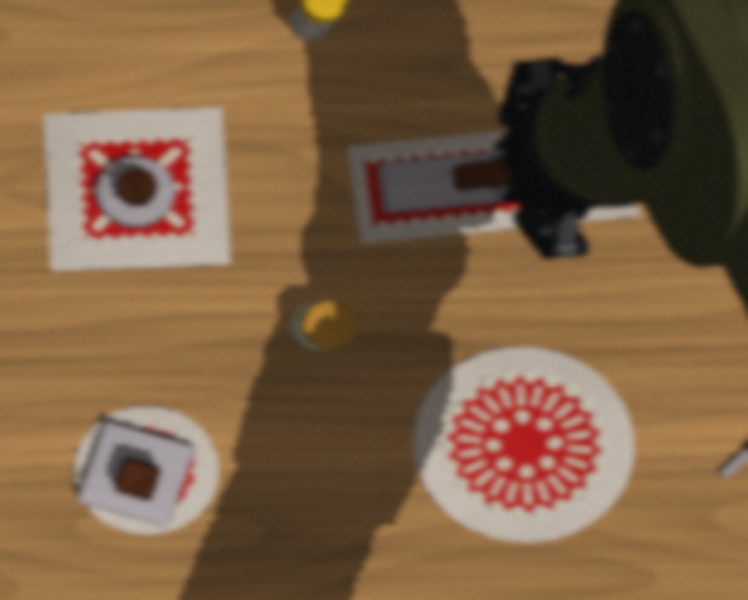

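The bar is over the strip and in line with it, with the visible end at about (345,182) in the frame. The big round board is now clear. Next I lower the bar and release it, then go back to the mat.

```bash
python3 -m inch '[0,0,-0.002,0.002,0,0,0,0,0,0,0.002,0,0,0,0,0,0,0.001,0,0,0,0,0,0,0.001,0,0,0,0,0,0,0,0,0,0]'
```

```text
time: 16.9
position: [653.9, -242.1, 37.8]
tool_rot: [180.0, 0.0, 95.1]
wrist_force: [-2.3, 1.2, -0.6]
grip_width: 16.9
grip_force: 61.3
```

```bash
python3 -m inch '[0.0854,0,0,0,0,0,0,0.0854,0,0,0,0,0,0,0.0854,0,0,0,0,0,0,0.0854,0,0,0,0,0,0,0.0854,0,0,-0.01,0,0,0,0.0854,0,0,-0.03,0,0,0,0.0854,0,0,-0.06,0,0,0.089]'
python3 - <<'E'
from m import *
for n in("top","side"):
    im=ctrl.grab_frame(n); print(n,weight(n,im,"weight_big_round",(660,245),r=52))
E
python3 -m inch '[0.0854,0.03,0,0,0,0,0,0.0854,0.055,0,0,0,0,0,0.0854,0.06,0.006,0,0,0,0,0.0854,0.06,0,0,0,0,0,0.0854,0.06,0,0,0,0,0,0.0854,0.06,0,0,0,0,0,0.0854,0.06,0,0,0,0,0,0.0854,0.055,0,0,0,0,0,0.0854,0.032,0,0,0,0,0,0.0854,0.014,0,0,0,0,0]'
```

```text
time: 17.77
position: [652.4, -242.1, 136.4]
tool_rot: [-179.7, -0.1, 89.9]
wrist_force: [0.6, -0.8, -0.2]
grip_width: 85.5
grip_force: 0.0
top ([660.4, 244.5, 81.0, 81.2, 89.7], [660.4, 243.1, 24.8, 22.4, 26.2], array([660.8, 243.9]), 110)
side ([660.8, 235.9, 102.9, 85.5, 78.1], [654.6, 222.5, 58.9, 22.9, 72.7], array([656.6, 229.1]), 156)
time: 19.12
position: [659.3, 246.9, 138.0]
tool_rot: [180.0, -0.1, 90.2]
wrist_force: [0.2, -0.4, -1.1]
grip_width: 85.5
grip_force: 0.0
```

Descending and gripping, then lifting. The weight goes to (464, -253.5), so dX≈-196 and dY≈-498.

```bash
python3 -m inch '[0.0854,0,0,0,0,0,0,0.0854,0,0,0.04,0,0,0,0.0854,0,0,0.035,0,0,0,0.0854,0,0,0.02,0,0,0,0.0854,0,0,0.005,0,0,0,0.0854,0,0,0,0,0,0]'; python3 -m inch '[0,0,0,0,0,0,0,0,0,0,0,0,0,0,0,0,0,0,0,0,0,0,0,0,0,0,0,0,0,0,0,0,0,0,0,0,0,0,0,0,0,0,0,0,0,0,0,0,0]'; python3 -m inch '[0,0,0,-0.01,0,0,0,0,0,0,-0.03,0,0,0,0,0,0,-0.04,0,0,0,0,0,0,-0.02,0,0,0,0,0,0,0,0,0,0]'
```

```text
time: 19.88
position: [660.5, 243.6, 38.0]
tool_rot: [179.9, -0.0, 90.0]
wrist_force: [0.3, 0.1, 0.2]
grip_width: 85.2
grip_force: 0.0
time: 20.75
position: [660.4, 244.1, 38.1]
tool_rot: [179.9, -0.0, 90.0]
wrist_force: [1.0, -1.1, 5.3]
grip_width: 24.4
grip_force: 58.9
time: 21.38
position: [660.0, 244.2, 138.3]
tool_rot: [179.9, -0.0, 90.0]
wrist_force: [-0.2, -0.3, -7.7]
grip_width: 24.5
grip_force: 60.0
```

```bash
python3 -m inch '[0,-0.04,-0.016,0,0,0,0,0,-0.055,-0.022,0,0,0,0,0,-0.055,-0.022,0,0,0,0,0,-0.055,-0.022,0,0,0,0,0,-0.055,-0.022,0,0,0,0,0,-0.055,-0.022,0,0,0,0,0,-0.055,-0.022,0,0,0,0,0,-0.055,-0.022,0,0,0,0,0,-0.05,-0.018,0,0,0,0,0,-0.023,-0.008,0,0,0,0]';  python3 -m inch '[0,0,0,0,0,0,0,0,0,0,0,0,0,0,0,0,0,0.04,0,0,0,0,0,0,0.035,0,0,0,0,0,0,0.015,0,0,0,0,0,0,0.004,0,0,0,0,0,0,0,0,0,0,0,0,0,0,0,0,0]'
```

```text
time: 22.62
position: [460.5, -257.6, 135.5]
tool_rot: [-179.8, -0.0, 89.7]
wrist_force: [0.4, 0.6, -7.0]
grip_width: 23.9
grip_force: 60.3
time: 23.62
position: [464.6, -254.3, 44.4]
tool_rot: [179.9, 0.1, 90.0]
wrist_force: [0.1, 1.3, -6.2]
grip_width: 24.3
grip_force: 60.0
```

```bash
python3 -m inch '[0,0.001,0,0.002,0,0,0,0,0,0,0.002,0,0,0,0,0,0,0.001,0,0,0,0,0,0,0.001,0,0,0,0,0,0,0,0,0,0]'
```

```text
time: 24.25
position: [463.8, -253.1, 38.0]
tool_rot: [-180.0, 0.0, 90.0]
wrist_force: [-3.8, 1.3, 4.5]
grip_width: 24.2
grip_force: 61.8
```

```bash
python3 -m inch '[0.0854,0,0,0,0,0,0,0.0854,0,0,0,0,0,0,0.0854,0,0,0,0,0,0,0.0854,0,0,0,0,0,0,0.0854,0,0,-0.01,0,0,0,0.0854,0,0,-0.03,0,0,0,0.0854,0,0,-0.06,0,0,0]'; python3 -m inch '[0.0854,0.025,0.019,0,0,0,0,0.0854,0.045,0.035,0,0,0,0,0.0854,0.046,0.035,0,0,0,0,0.0854,0.046,0.035,0,0,0,0,0.0854,0.043,0.034,0,0,0,0,0.0854,0.026,0.019,0,0,0,0,0.0854,0.01,0.008,0,0,0,0,0.0854,0,0,0,0,0,0,0.0854,0,0,0,0,0,0]'; python3 -m inch '[0.0854,0,0,0.04,0,0,0,0.0854,0,0,0.03,0,0,0,0.0854,0,0,0.015,0,0,0,0.0854,0,0,0.005,0,0,0,0.0854,0,0,0,0,0,0]'
```

```text
time: 25.12
position: [462.7, -252.6, 137.3]
tool_rot: [-179.8, -0.1, 90.0]
wrist_force: [0.7, -2.1, 0.1]
grip_width: 85.1
grip_force: 0.0
time: 26.25
position: [648.1, -14.3, 137.3]
tool_rot: [-180.0, 0.1, 89.9]
wrist_force: [-0.1, -0.8, -0.4]
grip_width: 85.2
grip_force: 0.0
time: 26.88
position: [649.2, -12.4, 48.0]
tool_rot: [180.0, 0.0, 90.0]
wrist_force: [1.6, 0.2, 0.7]
grip_width: 85.7
grip_force: 0.0
```

```bash
python3 -m inch '[0,0,0,0,0,0,0,0,0,0,0,0,0,0,0,0,0,0,0,0,0,0,0,0,0,0,0,0,0,0,0,0,0,0,0,0,0,0,0,0,0,0,0,0,0,0,0,0,0]'; python3 -m inch '[0,0,0,-0.01,0,0,0,0,0,0,-0.03,0,0,0,0,0,0,-0.04,0,0,0,0,0,0,-0.02,0,0,0,0,0.025,0.002,0,0,0,0,0,0.05,0.003,0,0,0,0,0,0.055,0.003,0,0,0,0,0,0.055,0.003,0,0,0,0,0,0.05,0,0,0,0,0,0,0.021,0,0,0,0,0]'; python3 -m inch '[0,0,0,0,0,0,0,0,0,0,0,0,0,0,0,0,0,0.04,0,0,0,0,0,0,0.035,0,0,0,0,0,0,0.015,0,0,0,0,0,0,0.004,0,0,0,0,0,0,0,0,0,0,0,0,0,0,0,0,0]'
```

```text
time: 27.75
position: [649.4, -12.0, 47.8]
tool_rot: [179.9, -0.0, 90.0]
wrist_force: [1.0, -0.3, 5.2]
grip_width: 24.0
grip_force: 58.6
time: 29.0
position: [657.7, 248.6, 146.8]
tool_rot: [-179.8, -0.1, 90.3]
wrist_force: [-0.3, -0.4, -3.8]
grip_width: 24.6
grip_force: 59.4
time: 30.0
position: [660.7, 244.3, 54.9]
tool_rot: [179.9, -0.1, 90.0]
wrist_force: [0.0, 0.4, -4.3]
grip_width: 24.1
grip_force: 59.5
```

```bash
python3 -m inch '[0,0,0,0.002,0,0,0,0,0,0,0.002,0,0,0,0,0,0,0.001,0,0,0,0,0,0,0.001,0,0,0,0,0,0,0,0,0,0]'
```

```text
time: 30.62
position: [660.0, 244.0, 47.8]
tool_rot: [180.0, -0.0, 90.0]
wrist_force: [-1.2, -1.6, 2.1]
grip_width: 24.6
grip_force: 60.2
```

```bash
python3 -m inch '[0.0854,0,0,0,0,0,0,0.0854,0,0,0,0,0,0,0.0854,0,0,0,0,0,0,0.0854,0,0,0,0,0,0,0.0854,0,0,-0.01,0,0,0,0.0854,0,0,-0.03,0,0,0,0.0854,0,0,-0.06,0,0,0]'; python3 -m inch '[0.0854,-0.025,-0.021,0,0,0,0,0.0854,-0.045,-0.038,0,0,0,0,0.0854,-0.045,-0.038,0,0,0,0,0.0854,-0.045,-0.038,0,0,0,0,0.0854,-0.045,-0.038,0,0,0,0,0.0854,-0.032,-0.027,0,0,0,0,0.0854,-0.014,-0.011,0,0,0,0.11,0.0854,0,0,0,0,0,0.111,0.0854,0,0,0,0,0,0.111,0.0854,0,0,0,0,0,0]'
python3 - <<'E'
from m import *
for n in("top","side"):
    im=ctrl.grab_frame(n); print(n,weight(n,im,"weight_small_round",(660,245),r=38),weight(n,im,"weight_bar",(654,-242),r=85),weight(n,im,"weight_big_round",(464,-253),r=52))
E
```

```text
time: 31.5
position: [658.7, 243.1, 146.4]
tool_rot: [-179.7, 0.1, 90.0]
wrist_force: [1.3, -0.3, 0.0]
grip_width: 85.6
grip_force: 0.0
time: 32.75
position: [449.2, -6.9, 148.0]
tool_rot: [179.9, -0.0, 71.0]
wrist_force: [0.2, -0.1, 0.4]
grip_width: 85.3
grip_force: 0.0
top ([657.3, 241.7, 38.9, 46.9, 52.7], [660.5, 244.1, 25.0, 20.8, 88.8], array([660.6, 244.8]), 110) ([653.8, -240.0, 32.0, 146.0, 4.9], [653.7, -241.0, 17.7, 69.4, 4.8], array([ 654.1, -242. ]), 281) ([464.4, -251.8, 78.6, 77.3, 43.6], [464.1, -252.4, 22.1, 22.4, 78.2], array([ 463.7, -253.1]), 107)
side ([658.6, 239.7, 43.1, 47.2, 65.8], [654.2, 224.2, 59.1, 24.9, 72.7], array([656.5, 230.8]), 156) ([653.1, -242.5, 35.5, 149.9, 5.2], [648.5, -247.7, 26.9, 77.2, 4.8], array([ 650.7, -247.4]), 598) ([463.9, -252.6, 82.1, 81.0, 73.3], [461.4, -259.5, 34.7, 23.2, 71.5], array([ 462.4, -256.4]), 272)
```

```bash
python3 -m inch '[0.0854,0,0,0.045,0,0,0,0.0854,0,0,0.04,0,0,0,0.0854,0,0,0.018,0,0,0,0.0854,0,0,0.005,0,0,0,0.0854,0,0,0,0,0,0]'; python3 -m inch '[0,0,0,0,0,0,0,0,0,0,0,0,0,0,0,0,0,0,0,0,0,0,0,0,0,0,0,0,0,0,0,0,0,0,0,0,0,0,0,0,0,0,0,0,0,0,0,0,0]'; python3 -m inch '[0,0,0,-0.01,0,0,0,0,0,0,-0.03,0,0,0,0,0,0,-0.04,0,0,0,0,0,0,-0.02,0,0,0,0,0,0,0,0,0,-0.118,0,0,0,0,0,0,-0.118,0,0,0,0,0,0,-0.118,0,0,0,0,0,0,0]'; python3 -m inch '[0,-0.005,0.03,0,0,0,0,0,-0.005,0.05,0,0,0,0,0,0,0.055,0,0,0,0,0,0,0.045,0,0,0,0,0,0,0.025,0,0,0,0,0,0,0,0,0,0,0,0,0,0,0,0,0,0]'
```

```text
time: 33.48
position: [449.2, -6.9, 39.5]
tool_rot: [180.0, -0.0, 71.0]
wrist_force: [0.2, 0.8, -0.0]
grip_width: 85.6
grip_force: 0.0
time: 34.35
position: [448.9, -7.1, 39.7]
tool_rot: [180.0, 0.0, 71.0]
wrist_force: [-1.5, 0.2, 5.0]
grip_width: 22.7
grip_force: 58.9
time: 35.35
position: [448.3, -7.3, 139.3]
tool_rot: [-179.9, -0.0, 91.2]
wrist_force: [-0.4, -0.8, -5.9]
grip_width: 22.7
grip_force: 60.1
time: 36.22
position: [652.9, -12.5, 138.6]
tool_rot: [-179.9, -0.0, 91.2]
wrist_force: [-0.7, -0.9, -5.7]
grip_width: 22.8
grip_force: 60.8
```

```bash
python3 -m inch '[0,0,0,0.04,0,0,0,0,0,0,0.035,0,0,0,0,0,0,0.015,0,0,0,0,0,0,0.005,0,0,0,0,0,0,0,0,0,0,0,0,0,0.002,0,0,0,0,0,0,0.001,0,0,0,0,0,0,0.001,0,0,0,0,0,0,0,0,0,0]'
```

```text
time: 37.35
position: [654.1, -12.6, 40.3]
tool_rot: [-180.0, -0.0, 91.3]
wrist_force: [0.4, 0.1, -5.0]
grip_width: 22.8
grip_force: 60.7
```

```bash
python3 -m inch '[0,0,0,0.001,0,0,0,0,0,0,0,0,0,0,0.0854,0,0,0,0,0,0,0.0854,0,0,0,0,0,0,0.0854,0,0,0,0,0,0,0.0854,0,0,0,0,0,0,0.0854,0,0,-0.01,0,0,0,0.0854,0,0,-0.03,0,0,0,0.0854,0,0,-0.06,0,0,0.023]'; python3 -m inch '[0.0854,0.025,0.003,0,0,0,0,0.0854,0.05,0.003,0,0,0,0,0.0854,0.055,0,0,0,0,0,0.0854,0.055,0,0,0,0,0,0.0854,0.05,0,0,0,0,0,0.0854,0.022,0,0,0,0,0,0.0854,0,0,0,0,0,0,0.0854,0,0,0,0,0,0]'
```

```text
time: 38.48
position: [652.7, -12.9, 138.7]
tool_rot: [-179.7, -0.0, 89.9]
wrist_force: [1.9, 0.3, 0.6]
grip_width: 85.2
grip_force: 0.0
time: 39.48
position: [661.0, 241.7, 139.3]
tool_rot: [180.0, 0.1, 89.8]
wrist_force: [-0.4, -0.9, 1.2]
grip_width: 85.7
grip_force: 0.0
```

Descend to z=48 (91 mm) and grip, then lift. Small board at (449, -14.5).

```bash
python3 -m inch '[0.0854,0,0,0.04,0,0,0,0.0854,0,0,0.03,0,0,0,0.0854,0,0,0.016,0,0,0,0.0854,0,0,0.005,0,0,0,0.0854,0,0,0,0,0,0]'; python3 -m inch '[0,0,0,0,0,0,0,0,0,0,0,0,0,0,0,0,0,0,0,0,0,0,0,0,0,0,0,0,0,0,0,0,0,0,0,0,0,0,0,0,0,0,0,0,0,0,0,0,0]'; python3 -m inch '[0,0,0,-0.01,0,0,0,0,0,0,-0.03,0,0,0,0,0,0,-0.04,0,0,0,0,0,0,-0.02,0,0,0,0,0,0,0,0,0,0,0,0,0,0,0,0,0]'
python3 - <<'E'
from m import *
for n in("top","side"):
    im=ctrl.grab_frame(n); print(n,weight(n,im,"weight_square",(654,-12),r=45)[:2])
    f=im.astype(int); K,o,a=cam(n)
    p=Rm(a).T@(np.array([449,-14,3])-o); u,v=(K@p)[:2]/p[2]; yy,xx=np.mgrid[:384,:512]
    print("small board",rect(n,big((np.hypot(xx-u,yy-v)<55*K[0,0]/p[2])&(f.min(2)>120)),3))
E
```

```text
time: 40.1
position: [660.9, 244.1, 49.0]
tool_rot: [180.0, -0.0, 89.9]
wrist_force: [0.2, 0.5, -0.3]
grip_width: 85.6
grip_force: 0.0
time: 40.98
position: [660.7, 244.6, 48.9]
tool_rot: [179.9, -0.0, 89.9]
wrist_force: [-0.0, -0.3, 5.7]
grip_width: 24.5
grip_force: 59.1
time: 41.72
position: [659.5, 243.8, 146.8]
tool_rot: [-179.9, 0.1, 89.9]
wrist_force: [-0.3, -0.7, -4.3]
grip_width: 24.2
grip_force: 59.3
top ([654.1, -11.5, 55.9, 54.3, 1.7], [652.9, -10.8, 20.8, 23.0, 88.8])
small board [448.9, -13.9, 91.4, 92.6, 88.9]
side ([653.9, -12.6, 59.9, 61.8, 1.7], [649.4, -26.0, 50.5, 26.9, 70.8])
small board [448.9, -13.0, 90.9, 89.9, 36.8]
```

```bash
python3 -m inch '[0,-0.025,-0.021,0,0,0,0,0,-0.045,-0.037,0,0,0,0,0,-0.045,-0.037,0,0,0,0,0,-0.045,-0.037,0,0,0,0,0,-0.045,-0.037,0,0,0,0,0,-0.036,-0.028,0,0,0,0,0,-0.017,-0.014,0,0,0,0,0,0,0,0,0,0,0,0,0,0,0,0,0,0]'; python3 -m inch '[0,0,0,0.04,0,0,0,0,0,0,0.035,0,0,0,0,0,0,0.015,0,0,0,0,0,0,0.005,0,0,0,0,0,0,0,0,0,0,0,0,0,0.002,0,0,0,0,0,0,0.001,0,0,0,0,0,0,0.001,0,0,0,0,0,0,0,0,0,0]'
```

```text
time: 42.95
position: [449.7, -12.6, 148.3]
tool_rot: [180.0, -0.1, 90.0]
wrist_force: [-0.3, 1.1, -3.4]
grip_width: 24.7
grip_force: 59.8
time: 44.08
position: [449.1, -13.5, 49.4]
tool_rot: [180.0, 0.0, 89.9]
wrist_force: [-0.2, 0.6, -3.7]
grip_width: 24.4
grip_force: 59.7
```

```bash
python3 -m inch '[0,0,0,0.001,0,0,0,0,0,0,0,0,0,0,0.0854,0,0,0,0,0,0,0.0854,0,0,0,0,0,0,0.0854,0,0,0,0,0,0,0.0854,0,0,0,0,0,0,0.0854,0,0,-0.01,0,0,0,0.0854,0,0,-0.03,0,0,0,0.0854,0,0,-0.06,0,0,0]'; python3 -m inch '[0.0854,0.05,0,-0.03,0,0,0,0.0854,0.06,0,-0.03,0,0,0,0.0854,0.06,0,0,0,0,0,0.0854,0.06,0,0,0,0,0,0.0854,0.04,0,0,0,0,0,0.0854,0,0,0,0,0,0,0.0854,0,0,0,0,0,0,0.0854,0,0,0,0,0,0]'
python3 - <<'E'
from m import *
A={"weight_big_round":(464,-253,50),"weight_small_round":(449,-14,36),"weight_square":(654,-12,45),"weight_bar":(654,-242,85)}
for n in("top","side"):
    im=ctrl.grab_frame(n); cv2.imwrite(f"pics/{n}_end.png",im[...,::-1])
    for x in W: print(n,x,*weight(n,im,x,A[x][:2],r=A[x][2])[:2])
E
```

```text
time: 45.2
position: [447.8, -13.3, 148.6]
tool_rot: [-179.8, -0.1, 90.0]
wrist_force: [1.1, -1.2, 0.3]
grip_width: 85.4
grip_force: 0.0
time: 46.2
position: [449.6, 251.0, 206.3]
tool_rot: [-180.0, 0.1, 89.8]
wrist_force: [0.1, -0.6, 0.6]
grip_width: 85.3
grip_force: 0.0
top weight_big_round [464.4, -251.7, 78.6, 77.4, 43.3] [464.1, -252.4, 22.1, 22.4, 78.2]
top weight_small_round [450.7, -12.2, 43.0, 43.3, 43.6] [449.9, -12.3, 20.3, 22.1, 88.8]
top weight_square [654.0, -11.4, 56.0, 54.3, 1.6] [654.0, -10.8, 20.8, 21.0, 88.8]
top weight_bar [653.6, -240.1, 31.9, 146.5, 4.9] [653.5, -240.8, 17.7, 69.9, 4.5]
side weight_big_round [463.7, -252.6, 83.4, 81.4, 84.9] [461.4, -259.5, 34.7, 23.2, 71.5]
side weight_small_round [448.9, -17.2, 41.6, 49.4, 86.1] [447.5, -25.6, 47.3, 25.3, 78.2]
side weight_square [653.5, -12.4, 59.4, 61.7, 1.5] [649.4, -26.0, 50.3, 27.0, 71.7]
side weight_bar [653.0, -242.0, 35.4, 150.6, 5.3] [648.5, -247.7, 26.9, 77.2, 4.8]
```

View pics/top_end.png

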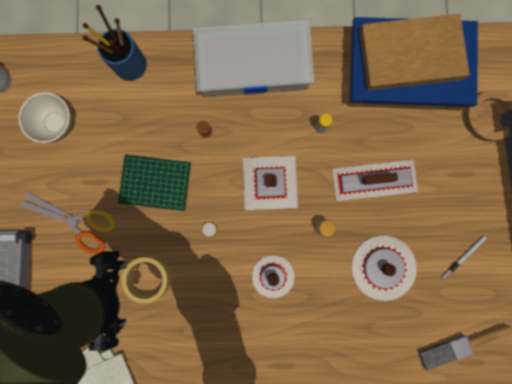

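View pics/side_end.png

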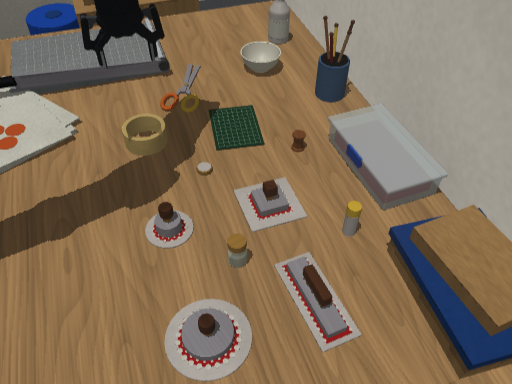

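Both views show every weight centred on its own board: square (270,182), bar (376,179), small round (272,276) and big round (386,267) in the top view. The jar hasn't moved from (327,228), and the arm is clear.

```bash
python3 -c "
from bench import ctrl
print(ctrl.sign_off())"
```

```text
the job is handed in; nothing more can be done
None
```

I've handed the job in: all four weights are on their own cuttings, centred within about 3 mm and in line by the final camera check, the jar wasn't moved, and it took about 46 s of the 128 s allowed.

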